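Pressure check of a facial handpiece on its glazed test tile

TASK

Check the facial handpiece before the next client: slide the blue test tile flat over the table, without lifting it, until it sits square and snug against both rails of the yellow dock. Then take the handpiece from its black pad, set its orange sprung head on the tile's green spot and stroke it along the white lane to the red spot in one go without lifting off in between, pressing steadily so that the head stays about halfway pushed in and never bottoms out. Stand the handpiece back upright in the middle of its pad, never letting it tip over, and leave the bottles, pots, cup and bowl where they are.

Things in the scene. Friction and masses are not known exactly. Their poses are not given: they have to be found in the camera images.
- tile: Loose blue glazed tile lying flat, 100 mm (x) by 160 mm (y), 12 mm thick, 0.3 to 0.6 kg, too wide to grip. Origin: centre of its underside, z up. Along the middle of its top, in its y direction, a white lane 44 mm wide runs from a green spot (centre y = -50 mm) to a red spot (centre y = +50 mm), each 44 mm across.
- dock: Fixed dock: a yellow rectangle level with the table and two aluminium rails, 16 mm high, 12 mm wide. Origin: centre of the tile's home, at table height; at home the tile's axes and origin match the dock's within 1 mm. Long rail on the +x side (inner face x = +51 mm, from y = -178 to +92), short rail on the +y side (inner face y = +81 mm, from x = -51 to +51); -x and -y sides open.
- handpiece: Loose facial handpiece standing upright on its pad, 116 mm tall, about 0.2 kg. Origin: centre of the head's underside when the head is fully out, z up along the handle. Black rectangular handle 40 mm (x) by 26 mm (y), from z = 48 to 116 mm; below it a grey collar 52 mm in diameter, z = 22 to 48 mm; below that the orange round sprung head.
- head (a joint): How far the handpiece's sprung head (orange disc, 44 mm in diameter, 8 mm thick) is pushed up into the collar, in m: 0 fully out (14 mm gap under the collar), 0.007 halfway, 0.014 bottomed out. The spring gives 0.7 N per mm; standing on the pad, the handpiece's own weight pushes it about 2 mm in.
- head_face (a point): Centre of the underside of the orange sprung head, the face that strokes the tile.
- pad: Fixed round black rubber pad, 76 mm in diameter and 4 mm thick, on which the handpiece stands. Origin: centre of its underside, on the table.
- bowl: Bystander: steel bowl, 124 mm across, 50 mm high. Origin: centre of its underside.
- dropper: Bystander: blue dropper bottle, 40 mm in diameter, 100 mm high, beside the pad. Origin: centre of its underside.
- cup: Bystander: yellow cup, 66 mm across, 75 mm high, beside the pad. Origin: centre of its underside.
- jar: Bystander: amber jar, 50 mm in diameter, 45 mm high, on the open -x side of the dock. Origin: centre of its underside.
- toner: Bystander: green bottle, 52 mm in diameter, 130 mm high, behind the dock's long rail. Origin: centre of its underside.
- lotion: Bystander: red bottle, 60 mm in diameter, 120 mm high, behind the dock's long rail. Origin: centre of its underside.
- tub: Bystander: white tub with a metal lid, 56 mm in diameter, 50 mm high, beyond the dock's short rail. Origin: centre of its underside.
There are look-alikes about, which are no part of the job. Of the things shaped like the pad, the black one is meant.

How it is judged:
On the way, in this order (a step that is already met when the one before it is completed fails the run):
1. tile home against both rails (within 5 mm and 3 degrees) (x of tile in the frame of dock between -0.005 and 0.006 m and y of tile in the frame of dock between -0.005 and 0.006 m and angle between the x axis of tile and the x axis of dock, either way round below 0.05 rad and angle between tile's own z axis and vertical below 0.05 rad), for 0.3 s.
2. head set down on the green spot (within 18 mm along the lane), pushed 3.5 to 11.5 mm in (value of joint head between 0.0035 and 0.0115 m and x of head_face in the frame of tile between -0.02 and 0.02 m and z of head_face in the frame of tile below 0.018 m and contact force between handpiece and tile above 0.5 N and y of head_face in the frame of tile between -0.068 and -0.032 m), for 0.2 s.
3. head a quarter of the way along the lane, still pushed 3.5 to 11.5 mm in (value of joint head between 0.0035 and 0.0115 m and x of head_face in the frame of tile between -0.02 and 0.02 m and z of head_face in the frame of tile below 0.018 m and contact force between handpiece and tile above 0.5 N and y of head_face in the frame of tile between -0.032 and -0.02 m).
4. head just before the middle of the way along the lane, still pushed 3.5 to 11.5 mm in (value of joint head between 0.0035 and 0.0115 m and x of head_face in the frame of tile between -0.02 and 0.02 m and z of head_face in the frame of tile below 0.018 m and contact force between handpiece and tile above 0.5 N and y of head_face in the frame of tile between -0.014 and -0.002 m).
5. head just past the middle of the way along the lane, still pushed 3.5 to 11.5 mm in (value of joint head between 0.0035 and 0.0115 m and x of head_face in the frame of tile between -0.02 and 0.02 m and z of head_face in the frame of tile below 0.018 m and contact force between handpiece and tile above 0.5 N and y of head_face in the frame of tile between 0.004 and 0.016 m).
6. head three quarters of the way along the lane, still pushed 3.5 to 11.5 mm in (value of joint head between 0.0035 and 0.0115 m and x of head_face in the frame of tile between -0.02 and 0.02 m and z of head_face in the frame of tile below 0.018 m and contact force between handpiece and tile above 0.5 N and y of head_face in the frame of tile between 0.02 and 0.032 m).
7. head on the red spot (within 18 mm along the lane), still pushed 3.5 to 11.5 mm in (value of joint head between 0.0035 and 0.0115 m and x of head_face in the frame of tile between -0.02 and 0.02 m and z of head_face in the frame of tile below 0.018 m and contact force between handpiece and tile above 0.5 N and y of head_face in the frame of tile between 0.032 and 0.068 m), for 0.1 s.
At the end, for the whole second after the job is handed in: The tile is home (within 5 mm of both rails, square within 3 degrees, flat) and at rest; the handpiece stands upright (within 4.5 degrees) on its pad, within 20 mm of the pad's centre, at rest (all of step 1 and horizontal distance between handpiece and pad below 0.02 m and angle between handpiece's own z axis and vertical below 0.08 rad and height (world z) of handpiece below 0.012 m and linear speed of each of handpiece, tile below 0.02 m/s); the robot touches nothing.
It fails at once if sprung head bottomed out (pushed in more than 13.2 mm) (value of joint head above 0.0132 m).
It fails at once if head lifted off in the middle of the lane: less than 8 mm above the tile, between the spots, pushed in less than 1 mm (value of joint head below 0.001 m and x of head_face in the frame of tile between -0.03 and 0.03 m and y of head_face in the frame of tile between -0.026 and 0.026 m and z of head_face in the frame of tile below 0.02 m).
It fails at once if tile lifted or tipped (origin more than 15 mm up, or more than 11 degrees) (height (world z) of tile above 0.015 m or angle between tile's own z axis and vertical above 0.2 rad).
It fails at once if handpiece tipped over (more than 40 degrees) (angle between handpiece's own z axis and vertical above 0.7 rad).
It fails at once if a bystander moved by more than 30 mm (distance of any of bowl, dropper, cup, jar, toner, lotion, tub from where it was at the start of the episode above 0.03 m).
It also fails if it takes over 72 s, if anything falls off the work surface, if the arm or the gripper's body presses on something with over 40 N, if the wrist force passes 120 N, or if a joint passes its speed limit or range.

ROBOT

A 6-joint arm with a two-finger parallel gripper is mounted at the origin on the work surface. World frame = base frame: x ahead of the robot, y to its left, z up, the work surface at z = 0. Lengths are in m, angles in rad, forces in N, time in s.
With the tool pointing down it reaches from about 0.35 to 0.975 m from the base axis. Payload 4.9 kg.
Tool frame: the origin (TCP) lies midway between the tips of the shut fingers; the grasp point (between the pads) lies bot.pinch_z behind it (bot.pinch_z is the distance from the TCP to the grasp point, in m); z points along the fingers, y is the line along which they close (so a half turn about z gives the same grasp; the last joint's range is limited). The gripper opens to 85 mm and grips with 20 to 120 N. Pads are 22 mm wide; open, the fingers measure 114 mm over their backs; the gripper's body (76 mm by 85 mm) begins 54 mm behind the grasp point. The pads swing forward as they close: fully open they stand 13 mm farther back than shut.
Start: joints at [-1.348, 0.053, 1.613, -0, 1.476, -0.119], TCP at [0.209, -0.589, 0.231] pointing down, gripper open.
Joint ranges: [-3.01, 3.01], [-1.01, 2.22], [0.06, 2.58], [-1.02, 4.17], [0.09, 2.62], [-3.14, 3.14]. Speed limits (rad/s): [2.57, 2.57, 3.14, 3.14, 3.14, 3.14].

INTERFACE

Orientations are given as a unit quaternion [w, x, y, z].
In Python, from bench import bot, vision, ticket gives the robot as it stands. The module is installed in compiled form; this text tells all that it offers.
- The arm moves only by the shell command python3 -m pendant 'ROWS' [FORCE]. ROWS is JSON, one flat list of numbers, 7 for each row, row after row: the shift along the tool's x, y, z scaled (see below), then the turn, a rotation vector about the tool's x, y, z scaled (see below), then the opening, from -1 (shut) to 1 (fully open). A call has 1 to 5 rows; each row is the pose to reach, as a shift and turn from the pose commanded when the call began, along the tool's axes at that moment; what a row does not reach only later rows make up. The controller multiplies each number of a shift by 300 mm and each number of a turn by 30 degrees. A row lasts 1/10 s, in which the tool goes at most 50 mm and 8.59 degrees, less where a joint would pass 70% of its speed; a pose out of reach is approached as far as the arm can. A call with a number of a shift or a turn outside -1 to 1 is refused whole. A call with a gripper value outside its range is refused whole. The fingers move at their own pace and stop on an object; FORCE is the grip in N (left out, the last holds). Time passes only in rows, so rows that repeat a pose let the fingers close. It gives the time, the measured TCP pose, the force, the opening and the grip force at its end, in the units of the state.
- bot.sense(): the state, without advancing time (a new reading comes with each control period).
- vision.capture(name): name is "scene" or "top"; returns a dict with "pixels" (400x640x3 uint8, red, green, blue), "fx", "fy", "cx", "cy" (pixels), "k1" (the pictures are not rectified: a ray, as slopes to the right and down, at radius r is drawn at 1 + k1 r^2 times it, then the intrinsics apply), "T" (4x4, takes a point from camera to world coordinates). Camera axes: x right, y up, looking along -z (the intrinsics and any distortion apply to the point x, -y, -z); pixel columns grow to the right and rows downward; lengths in m; the calibration is good to about 2 mm. A picture is of the moment at which its call begins. There is no depth.
- ticket.finish_job(): hands the job in; it is judged then, once.
The state is a dict: "time_s": time; "qpos": joint angles; "dq": joint speeds; "joint_torque": joint torques, N m; "ee_pos": TCP position; "tool_rot": TCP orientation; "wrist_force": force on the tool from outside, world axes, zero at the start; "ft_torque": the same for the moment, N m; "opening": finger opening in m; "gripper_force": force on a finger pad.
Only numpy, scipy, OpenCV 4.12 (cv2) and the standard library are available. Lean on these libraries where they do the work, as an engineer would, in place of code of your own. Each camera call takes 0.05 s, during which the arm holds its last target. There are 200 camera calls.

## Working session

There is one attempt and no reset: what is moved stays moved. The work goes in short steps, Python scripts to look and compute and a shell command to move; the robot and the scene stay as the last step left them, time stands still between calls to the robot, and variables do not carry over. Pictures are saved under pics/ and viewed, at most 10 in all, crops included, and the job is handed in when it is done.

```bash
mkdir -p pics; python3 - <<'E'
from bench import bot, vision
import cv2,numpy as np
print(bot.sense(),bot.pinch_z)
for n in("scene","top"):
    c=vision.capture(n); cv2.imwrite(f"pics/{n}0.png",c["pixels"][:,:,::-1]); print({k:(np.round(v,4).tolist() if k=="T" else v) for k,v in c.items() if k!="pixels"})
E
```

```text
{'time_s': 0.0, 'qpos': array([-1.34800963e+00,  5.33787618e-02,  1.61430345e+00, -3.07684692e-05,
        1.47599419e+00, -1.18980744e-01]), 'dq': array([0.00094691, 0.00069756, 0.00073188, 0.00054142, 0.00171622,
       0.00123482]), 'joint_torque': array([ 3.10932810e-03, -3.93679476e+01, -3.70170593e+01,  2.98567033e-05,
        6.94394927e-03,  8.05436144e-06]), 'ee_pos': array([ 0.20933468, -0.58823551,  0.2300438 ]), 'tool_rot': array([-1.03967576e-03,  9.85434087e-01,  1.70054624e-01, -6.93450557e-05]), 'wrist_force': array([ 0.37724497, -1.06277625,  0.1187972 ]), 'ft_torque': array([-0.04677766,  0.01798185,  0.00603944]), 'gripper_force': 0.0, 'opening': 0.08556561101447376} 0.0187
{'fx': 459.68083482552436, 'fy': 459.68083482552436, 'cx': 324.68569161011095, 'cy': 199.9745428848922, 'k1': 0.0011604347243918595, 'T': [[-0.6869, -0.5596, 0.4637, 1.1122], [0.7267, -0.5238, 0.4444, 0.5311], [-0.0058, 0.6422, 0.7665, 0.9131], [0.0, 0.0, 0.0, 1.0]]}
{'fx': 464.55812149181565, 'fy': 464.55812149181565, 'cx': 310.1832438765172, 'cy': 194.6234456008234, 'k1': -0.043475661539502046, 'T': [[-0.0038, 0.99, -0.1408, 0.3919], [-1.0, -0.0041, -0.0023, 0.0221], [-0.0029, 0.1407, 0.99, 1.4214], [0.0, 0.0, 0.0, 1.0]]}
```

View pics/scene0.png

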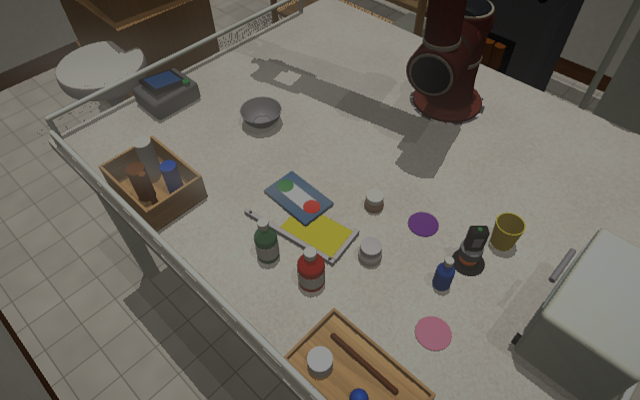

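View pics/top0.png

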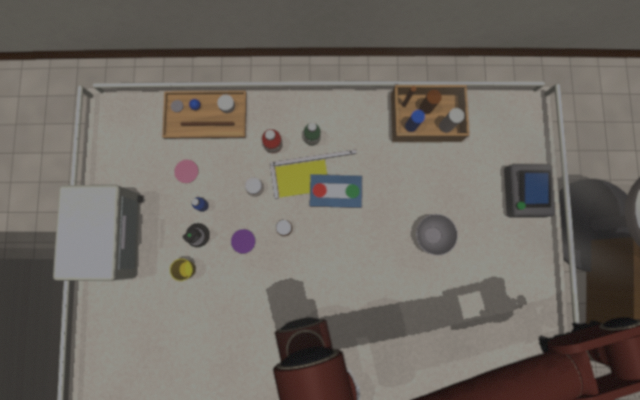

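The scene view shows the tile at (300,197), the dock at (318,230) and the handpiece at (472,250). The top view shows the tile at (336,191), the yellow rectangle at (300,178) and the handpiece at about (193,236). The cup, at (183,268), and the dropper, at (200,203), stand next to the handpiece. Next I'll look at enlarged crops.

```bash
cat > h.py <<'E'
import numpy as np,cv2
from bench import bot,vision
from scipy.spatial.transform import Rotation as R
def cam(n):
    c=vision.capture(n); c["bgr"]=np.ascontiguousarray(c["pixels"][:,:,::-1]); return c
def world(c,uv,z):
    K=np.array([[c["fx"],0,c["cx"]],[0,c["fy"],c["cy"]],[0,0,1]]); 
    p=cv2.undistortPoints(np.array(uv,float).reshape(-1,1,2),K,np.array([c["k1"],0,0,0]))[:,0]
    d=np.c_[p[:,0],-p[:,1],-np.ones(len(p))]@c["T"][:3,:3].T; o=c["T"][:3,3]
    return o+d*((z-o[2])/d[:,2])[:,None]
def proj(c,P):
    q=(np.atleast_2d(P)-c["T"][:3,3])@c["T"][:3,:3]; s=q[:,:2]/-q[:,2:]; s[:,1]*=-1
    s*=1+c["k1"]*(s**2).sum(1,keepdims=True)
    return s*c["fx"]+[c["cx"],c["cy"]]
def blobs(c,lo,hi,box=None,amin=15):
    m=cv2.inRange(cv2.cvtColor(c["bgr"],cv2.COLOR_BGR2HSV),lo,hi)
    if box: k=np.zeros_like(m);k[box[1]:box[3],box[0]:box[2]]=255;m&=k
    n,l,s,ce=cv2.connectedComponentsWithStats(m)
    return [(s[i,4],ce[i],l==i) for i in range(1,n) if s[i,4]>=amin]
def tool(dw,q=None):
    "world vector -> tool axes, row units"
    q=bot.sense()["tool_rot"] if q is None else q
    return R.from_quat(np.roll(q,-1)).inv().apply(dw)/.3
E
python3 - <<'E'
from h import *
c=cam("top"); s=cam("scene")
a=cv2.resize(c["bgr"][120:290,150:380],None,fx=3.4,fy=3.4,interpolation=cv2.INTER_CUBIC); a=cv2.convertScaleAbs(a,alpha=1.5)
cv2.imwrite("pics/t1.png",a)
b=cv2.resize(s["bgr"][150:300,230:530],None,fx=2.66,fy=2.66,interpolation=cv2.INTER_CUBIC); cv2.imwrite("pics/s1.png",cv2.convertScaleAbs(b,alpha=1.5))
for n,im in(("top",c),("scene",s)):
  bx=(230,120,400,290) if n=="top" else (230,150,400,300)
  for col,lo,hi,z in(("blue",(95,90,50),(115,255,255),.012),("yel",(24,120,80),(34,255,255),0),("red",(0,140,70),(8,255,255),.012),("red2",(172,140,70),(180,255,255),.012),("grn",(45,90,30),(85,255,255),.012)):
    for ar,ce,m in blobs(im,lo,hi,bx):
        r=cv2.minAreaRect(np.argwhere(m)[:,::-1].astype(np.float32)); w=world(im,cv2.boxPoints(r),z)
        print(n,col,ar,ce.round(1),world(im,ce,z)[0].round(4),w[:,:2].round(3).tolist())
E
```

```text
top blue 107 [326.4 178.9] [ 0.641  -0.0249  0.012 ] [[0.647, 0.021], [0.653, -0.072], [0.635, -0.073], [0.628, 0.02]]
top blue 57 [352.9 180.4] [ 0.636  -0.1063  0.012 ] [[0.637, -0.076], [0.657, -0.083], [0.64, -0.131], [0.621, -0.125]]
top blue 277 [336.4 201.9] [ 0.5694 -0.0547  0.012 ] [[0.588, 0.023], [0.587, -0.124], [0.56, -0.124], [0.56, 0.023]]
top yel 1172 [297.4 176.9] [0.6498 0.0649 0.    ] [[0.682, 0.135], [0.705, -0.018], [0.611, -0.031], [0.589, 0.121]]
top red 114 [271.8 141.8] [0.7593 0.1443 0.012 ] [[0.771, 0.174], [0.785, 0.126], [0.75, 0.116], [0.737, 0.164]]
top red 107 [319.1 189.7] [ 0.6074 -0.0022  0.012 ] [[0.625, 0.013], [0.625, -0.017], [0.591, -0.017], [0.591, 0.014]]
top grn 131 [352.7 190.7] [ 0.6038 -0.105   0.012 ] [[0.625, -0.088], [0.625, -0.122], [0.584, -0.121], [0.584, -0.087]]
scene yel 1510 [319.1 233.2] [0.6463 0.0645 0.    ] [[0.698, -0.019], [0.605, -0.054], [0.586, 0.119], [0.675, 0.144]]
scene red 162 [311.4 206.5] [ 0.6055 -0.0012  0.012 ] [[0.606, -0.028], [0.579, 0.0], [0.605, 0.025], [0.631, -0.002]]
scene red 402 [310.5 266. ] [0.7321 0.1201 0.012 ] [[0.729, 0.076], [0.689, 0.118], [0.732, 0.159], [0.77, 0.118]]
scene grn 29 [287.4 181.9] [ 0.5891 -0.1065  0.012 ] [[0.603, -0.12], [0.59, -0.129], [0.578, -0.095], [0.591, -0.087]]
```

View pics/t1.png

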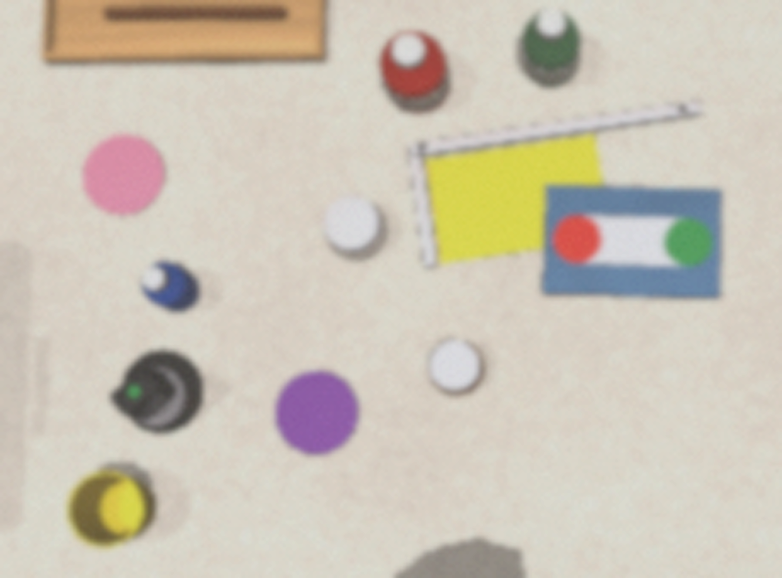

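View pics/s1.png

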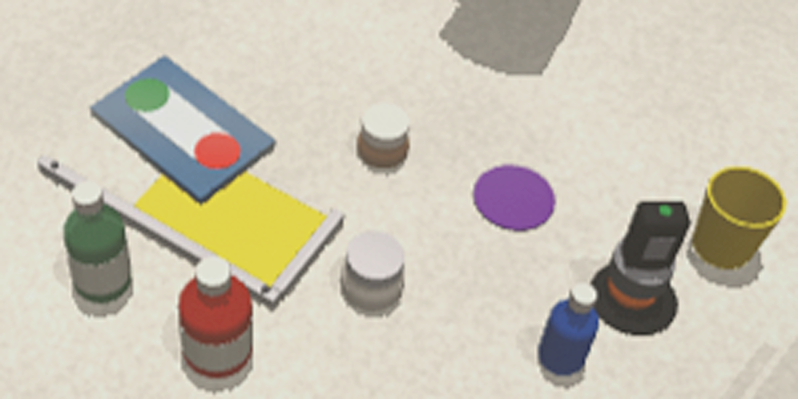

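The crops show the dock turned about 9° and the tile about -2°, with its green spot towards -y. The dropper and the cup are on either side of the handpiece. Next I'll fit the dock and tile and zoom in on the handpiece.

```bash
cat >> h.py <<'E'
def fitrect(im,m,z,w,h,x0):
    "fit rectangle w(x) by h(y) pose to mask by IoU in a world raster"
    return None
def poly(c,pose,pts,z):
    ca,sa=np.cos(pose[2]),np.sin(pose[2]); p=np.array(pts,float)
    return proj(c,np.c_[p@np.array([[ca,sa],[-sa,ca]])+pose[:2],np.full(len(p),z)])
def rect(a,b,x=0,y=0): return [(x-a/2,y-b/2),(x+a/2,y-b/2),(x+a/2,y+b/2),(x-a/2,y+b/2)]
E
python3 - <<'E'
from h import *
c=cam("top"); s=cam("scene")
T=lambda x,y:(150+x/3.4-.35,120+y/3.4-.35)
S=lambda x,y:(230+x/2.66-.3,150+y/2.66-.3)
f=lambda a:a[:,:2].round(4).tolist()
print("dock top",f(world(c,[T(427,157),T(440,263),T(597,136)],0)))
print("rails top ends",f(world(c,[T(702,108),T(414,146)],.016)))
print("dock scene (-x+y),(+x,+y)",f(world(s,[S(326,216),S(268,288)],0)), "rail far end",f(world(s,[S(42,160)],.016)))
print("tile top",f(world(c,[T(546,186),T(721,190),T(720,296),T(544,293)],.012)))
print("tile scene",f(world(s,[S(165,57),S(92,108),S(202,192),S(273,141)],.012)))
print("pad",f(world(c,[T(160,391)],.004)),f(world(s,[S(640,298)],.004)))
print("jar",f(world(c,[T(455,365)],.045)),"tub",f(world(c,[T(353,223)],.05)),"drop",f(world(c,[T(153,279)],.1)),"cup",f(world(c,[T(112,509)],.075)),"toner",f(world(c,[T(551,22)],.13)),"lot",f(world(c,[T(409,50)],.12)))
print("handle led",f(world(c,[T(134,391)],.118)),f(world(s,[S(665,210)],.118)))
a=cv2.resize(c["bgr"][215:255,175:225],None,fx=8,fy=8,interpolation=cv2.INTER_CUBIC)
b=cv2.resize(s["bgr"][220:280,450:500],None,fx=8,fy=8,interpolation=cv2.INTER_CUBIC)
o=np.zeros((480,800,3),np.uint8); o[:320,:400]=a; o[:,400:]=b; cv2.imwrite("pics/hp.png",cv2.convertScaleAbs(o,alpha=1.8))
E
```

```text
dock top [[0.6852, 0.134], [0.5869, 0.1215], [0.7041, -0.0221]]
rails top ends [[0.7263, -0.1175], [0.6921, 0.1447]]
dock scene (-x+y),(+x,+y) [[0.5855, 0.119], [0.6794, 0.1333]] rail far end [[0.7285, -0.1117]]
tile top [[0.6554, 0.0249], [0.651, -0.1338], [0.5543, -0.131], [0.5577, 0.0271]]
tile scene [[0.554, -0.1262], [0.6507, -0.1289], [0.6502, 0.0227], [0.5604, 0.029]]
pad [[0.4713, 0.3725]] [[0.4675, 0.378]]
jar [[0.4909, 0.1048]] tub [[0.6159, 0.1949]] drop [[0.5605, 0.3576]] cup [[0.3677, 0.393]] toner [[0.7741, 0.0199]] lot [[0.7531, 0.1406]]
handle led [[0.465, 0.366]] [[0.4627, 0.3671]]
```

View pics/hp.png

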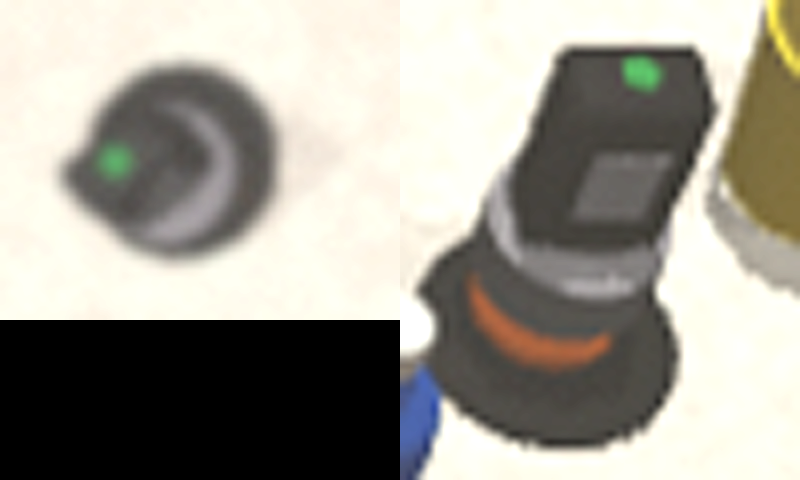

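```bash
cat > fit.py <<'E'
from h import *
from scipy.optimize import differential_evolution
t=np.linspace(0,2*np.pi,40); circ=lambda r:np.c_[r*np.cos(t),r*np.sin(t)]
def parts(c,p):
    hd=np.r_[poly(c,[p[0],p[1],p[2]],rect(.04,.026),.05),poly(c,[p[0],p[1],p[2]],rect(.04,.026),.118)]
    co=np.r_[poly(c,p[:3],circ(.026),.024),poly(c,p[:3],circ(.026),.05)]
    pd=poly(c,[p[3],p[4],0],circ(.038),.004)
    return hd,co,pd
def ras(c,ps,box,k=8):
    m=np.zeros(((box[3]-box[1])*k,(box[2]-box[0])*k),np.uint8)
    for q in ps: cv2.fillConvexPoly(m,cv2.convexHull(np.round((q+.5-[box[0],box[1]])*k).astype(np.int32)),255)
    return cv2.resize(m,None,fx=1/k,fy=1/k,interpolation=cv2.INTER_AREA)/255.
if __name__=="__main__":
    V=[(cam("top"),(178,215,222,255)),(cam("scene"),(452,222,491,280))]
    M=[]
    for c,b in V:
        g=c["bgr"].astype(float).max(2)[b[1]:b[3],b[0]:b[2]]; g=cv2.resize(g,None,fx=1,fy=1)
        bg=np.percentile(g,90); M.append(np.clip((bg*.8-g)/(bg*.4),0,1) )
    # dark = handle+pad ; collar is lighter: mark unknown
    def cost(p):
        e=0
        for (c,b),m in zip(V,M):
            hd,co,pd=parts(c,p); H=ras(c,[hd],b); U=ras(c,[hd,pd],b); C=ras(c,[co],b)*(1-H)
            e+=(np.abs(np.maximum(U,C*0)-m)*(1-C)).sum()
        return e
    best=differential_evolution(cost,[(.45,.49),(.355,.395),(-np.pi/2,np.pi/2),(.45,.49),(.355,.395)],seed=1,maxiter=60,popsize=10,polish=False)
    print(best.x.round(4),np.degrees(best.x[2]),best.fun)
    for d in(-45,-20,-10,10,20,45,90):
        p=best.x.copy();p[2]+=np.radians(d);print(d,round(cost(p),1))
    out=np.zeros((480,800,3),np.uint8)
    for (c,b),x in zip(V,(0,400)):
        a=cv2.convertScaleAbs(cv2.resize(c["bgr"][b[1]:b[3],b[0]:b[2]],None,fx=8,fy=8,interpolation=cv2.INTER_CUBIC),alpha=1.8)
        for q,col in zip(parts(c,best.x),((0,0,255),(255,0,0),(0,200,0))):
            cv2.polylines(a,[cv2.convexHull(np.round((q+.5-[b[0],b[1]])*8).astype(np.int32))],True,col,1)
        out[:a.shape[0],x:x+a.shape[1]]=a
    cv2.imwrite("pics/hpfit.png",out)
E
python3 fit.py
```

```text
[ 0.467   0.3682 -1.1916  0.4712  0.3726] -68.27645309934485 187.73567660520536
-45 262.2
-20 217.2
-10 206.0
10 194.5
20 195.1
45 193.3
90 296.9
```

View pics/hpfit.png

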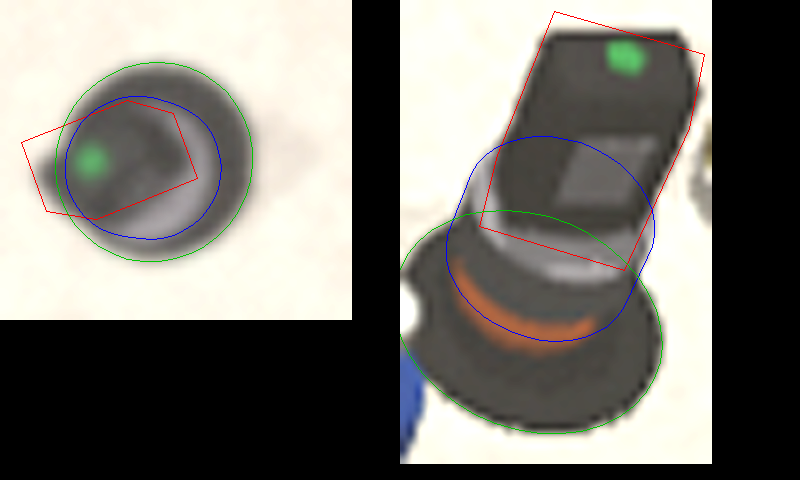

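```bash
cat > f2.py <<'E'
from fit import *
c=cam("top"); s=cam("scene")
S=lambda x,y:(452+(x-400)/8-.45,222+y/8-.45); T=lambda x,y:(178+x/8-.45,215+y/8-.45)
print(world(s,[S(548,35),S(683,35),S(700,85),S(627,57)],.118).round(4).tolist())
print(world(c,[T(42,172),T(90,162)],.118).round(4).tolist())
from scipy.optimize import least_squares
# scene silhouette lines of the handle + corners; cost over candidate yaw
def res(p):
    tp=poly(s,p,rect(.04,.026),.118); r=[]
    for q in(S(548,35),S(683,35),S(700,85)): r.append(np.linalg.norm(tp-q,axis=1).min())
    r.append(np.linalg.norm(poly(c,p,rect(.04,.026),.118)-T(42,172),axis=1).min())
    bt=poly(s,p,rect(.04,.026),.05); r.append(np.linalg.norm(bt-S(500,218),axis=1).min())
    return np.array(r)
b=min((least_squares(res,[.467,.37,y]) for y in np.linspace(-1.57,1.57,24)),key=lambda o:o.cost)
print(b.x,np.degrees(b.x[2]),b.fun.round(2))
p=np.r_[b.x,.4712,.3726]
out=np.zeros((480,800,3),np.uint8)
for cc,bx,x in((c,(178,215,222,255),0),(s,(452,222,491,280),400)):
    a=cv2.convertScaleAbs(cv2.resize(cc["bgr"][bx[1]:bx[3],bx[0]:bx[2]],None,fx=8,fy=8,interpolation=cv2.INTER_CUBIC),alpha=1.8)
    for q,col in zip(parts(cc,p),((0,0,255),(255,0,0),(0,200,0))):
        cv2.polylines(a,[cv2.convexHull(np.round((q+.5-[bx[0],bx[1]])*8).astype(np.int32))],True,col,1)
    out[:a.shape[0],x:x+a.shape[1]]=a
cv2.imwrite("pics/hpfit2.png",out)
E
python3 f2.py
```

```text
[[0.4705, 0.3482, 0.118], [0.4458, 0.3746, 0.118], [0.4573, 0.3865, 0.118], [0.4625, 0.3675, 0.118]]
[[0.4611, 0.3836, 0.118], [0.4645, 0.3667, 0.118]]
[ 0.46339501  0.36571714 -0.86905983] -49.79346018952302 [3.04 1.98 1.68 2.08 2.23]
```

View pics/hpfit2.png

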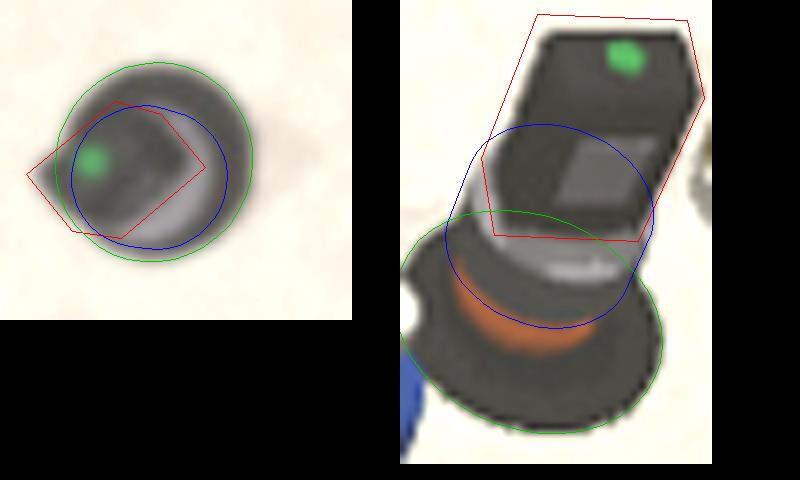

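The fit puts the handle near (0.465, 0.368), turned about -49°, and the pad at (0.471, 0.3726). The dock is about (0.645, 0.0475, 7.3°) and the tile about (0.6045, -0.0525, -1.5°). I'll start moving towards the tile's -x side.

```bash
cat >> h.py <<'E'
def go(xyz,yaw=None):
    s=bot.sense(); q=s["tool_rot"]; r=R.from_quat(np.roll(q,-1)).as_matrix()
    y=np.degrees(np.arctan2(r[1,0],r[0,0])); d=np.array(xyz)-s["ee_pos"]
    print("t",round(s["time_s"],2),"pos",s["ee_pos"].round(4),"yaw",y.round(2),"tilt",r[:,2].round(3),"F",s["wrist_force"].round(1),"op",round(s["opening"],4),"| shift",tool(d,q).round(3),"rot",None if yaw is None else round(-((yaw-y+180)%360-180)/30,3))
D=np.array([.645,.0475,np.radians(7.3)])
def dock(x,y): c,s=np.cos(D[2]),np.sin(D[2]); return D[:2]+[c*x-s*y,s*x+c*y]
def indock(p): c,s=np.cos(D[2]),np.sin(D[2]); d=np.array(p)[:2]-D[:2]; return np.array([c*d[0]+s*d[1],-s*d[0]+c*d[1]])
E
python3 -m pendant '[0.6,-0.508,0.1,0,0,0.41,1, 0.6,-0.508,0.1,0,0,0.41,1, 0.6,-0.508,0.1,0,0,0.41,1, 0.6,-0.508,0.1,0,0,0.41,1, 0.6,-0.508,0.1,0,0,0.41,1]'
python3 -c "
from h import *
go([*dock(-.145,-.094),.06],7.3)"
```

```text
time_s: 1.0
ee_pos: [0.3289, -0.3825, 0.201]
tool_rot: [-0.0, 0.998, 0.064, 0.0]
wrist_force: [-0.5, -0.2, 0.1]
opening: 0.0856
gripper_force: 0.0
t 1.0 pos [ 0.3289 -0.3825  0.201 ] yaw 7.33 tilt [ 0.  0. -1.] F [-0.5 -0.2  0.1] op 0.0856 | shift [ 0.744 -0.974  0.47 ] rot 0.001
```

```bash

python3 -m pendant '[0.5,-0.65,0.1,0,0,0,1, 0.5,-0.65,0.1,0,0,0,1, 0.5,-0.65,0.1,0,0,0,1, 0.5,-0.65,0.1,0,0,0,1, 0.5,-0.65,0.1,0,0,0,1]' >/dev/null
python3 -m pendant '[0.244,-0.324,0.2,0,0,0,1, 0.244,-0.324,0.37,0,0,0,1, 0.244,-0.324,0.37,0,0,0,1, 0.244,-0.324,0.37,0,0,0,1]' >/dev/null
python3 -c "
from h import *
go([*dock(-.145,-.094),-.008],7.3)"
```

```text
t 1.9 pos [ 0.5104 -0.0638  0.0563] yaw 7.46 tilt [-0.006  0.002 -1.   ] F [-0.9  0.5 -0.2] op 0.0851 | shift [0.01  0.003 0.214] rot 0.005
```

```bash

python3 -m pendant '[0,0,0.1,0,0,0,1, 0,0,0.16,0,0,0,1, 0,0,0.19,0,0,0,1, 0,0,0.21,0,0,0,1, 0,0,0.21,0,0,0,1]' 
python3 - <<'E'
from h import *
go([*dock(-.061,-.094),-.008],7.3)
c=cam("top");s=cam("scene")
b=cv2.resize(s["bgr"][130:280,230:430],None,fx=4,fy=4,interpolation=cv2.INTER_CUBIC); cv2.imwrite("pics/p1.png",cv2.convertScaleAbs(b,alpha=1.5))
E
```

```text
time_s: 2.4
ee_pos: [0.5125, -0.0673, -0.0024]
tool_rot: [0.0, 0.998, 0.063, 0.0]
wrist_force: [0.4, -0.0, 0.6]
opening: 0.0855
gripper_force: 0.0
t 2.4 pos [ 0.5125 -0.0673 -0.0024] yaw 7.25 tilt [ 0. -0. -1.] F [ 0.4 -0.   0.6] op 0.0855 | shift [ 0.283 -0.01   0.019] rot -0.002
```

View pics/p1.png

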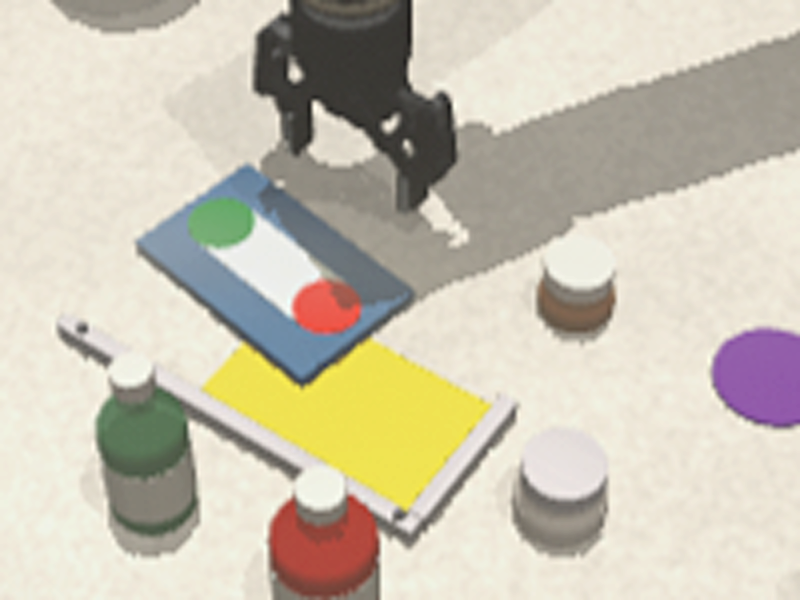

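The fingers straddle the tile's -x edge just above the table, at (300,150) and (410,205), and clear of the tile. I'll push along +x now.

```bash

python3 -m pendant '[0.03,-0.01,0.005,0,0,0,1, 0.06,-0.01,0.005,0,0,0,1, 0.09,-0.01,0.005,0,0,0,1, 0.12,-0.01,0.005,0,0,0,1, 0.15,-0.01,0.005,0,0,0,1]' |grep -E "pos|wrist"
python3 -m pendant '[0.02,0,0,0,0,0,1, 0.04,0,0,0,0,0,1, 0.06,0,0,0,0,0,1, 0.08,0,0,0,0,0,1]' |grep -E "pos|wrist"
python3 -m pendant '[0.01,0,0,0,0,0,1, 0.02,0,0,0,0,0,1]' |grep -E "pos|wrist"
python3 - <<'E'
from h import *
go([*dock(-.061,-.094),-.008],7.3)
for n in("top","scene"):
  im=cam(n)
  bx=(230,120,400,290) if n=="top" else (230,150,340,300)
  for col,lo,hi,z in(("red",(0,140,50),(8,255,255),.012),("grn",(45,90,30),(85,255,255),.012)):
    for ar,ce,m in blobs(im,lo,hi,bx,60):
        w=world(im,ce,z)[0]; print(n,col,ar,w.round(4),indock(w).round(4))
E
```

```text
ee_pos: [0.5576, -0.0584, -0.0037]
wrist_force: [-4.0, -2.8, 4.1]
ee_pos: [0.5806, -0.055, -0.0039]
wrist_force: [-4.2, -1.0, 6.9]
ee_pos: [0.5864, -0.0542, -0.0039]
wrist_force: [-5.0, 0.4, 6.8]
t 3.6 pos [ 0.5864 -0.0542 -0.0039] yaw 7.31 tilt [-0.001  0.    -1.   ] F [-5.   0.4  6.8] op 0.0854 | shift [0.033 0.002 0.014] rot 0.0
top red 116 [0.7593 0.144  0.012 ] [0.1256 0.0812]
scene red 171 [0.6382 0.0119 0.012 ] [-0.0113 -0.0345]
scene red 398 [0.7318 0.1201 0.012 ] [0.0953 0.061 ]
scene grn 71 [ 0.6592 -0.0861  0.012 ] [-0.0029 -0.1343]
```

```bash

python3 -m pendant '[0.01,0,-0.01,0,0,0,1, 0.02,0,-0.01,0,0,0,1, 0.03,0,-0.01,0,0,0,1]' |grep -E "pos|wrist"
python3 -m pendant '[0.007,0,0,0,0,0,1, 0.014,0,0,0,0,0,1]' |grep -E "pos|wrist"
python3 -m pendant '[0.007,0,0,0,0,0,1, 0.014,0,0,0,0,0,1]' |grep -E "pos|wrist"
python3 - <<'E'
from h import *
go([*dock(-.061,-.094),-.008],7.3); print(indock(bot.sense()["ee_pos"]))
E
```

```text
ee_pos: [0.5961, -0.0529, -0.0011]
wrist_force: [-1.1, 0.2, 2.8]
ee_pos: [0.5998, -0.0525, -0.0011]
wrist_force: [-1.5, -0.2, 2.5]
ee_pos: [0.6038, -0.0521, -0.0011]
wrist_force: [-1.1, -0.4, 2.0]
t 4.4 pos [ 0.6038 -0.0521 -0.0011] yaw 7.28 tilt [ 0.  0. -1.] F [-1.1 -0.4  2. ] op 0.0851 | shift [-0.025  0.002  0.023] rot -0.001
[-0.0535053  -0.09353221]
```

```bash
cat > spots.py <<'E'
from h import *
for n in("top","scene"):
  im=cam(n)
  bx=(230,155,400,290) if n=="top" else (230,150,345,245)
  for col,lo,hi,z in(("red",(0,140,50),(8,255,255),.012),("grn",(45,70,25),(85,255,255),.012),("yel",(24,120,40),(34,255,255),0),("blue",(95,80,30),(120,255,255),.012)):
    for ar,ce,m in blobs(im,lo,hi,bx,40):
        w=world(im,ce,z)[0]; print(n,col,ar,ce.round(1),w.round(4),indock(w).round(4))
E
python3 spots.py
python3 - <<'E'
from h import *
s=cam("scene")
b=cv2.resize(s["bgr"][130:280,230:430],None,fx=4,fy=4,interpolation=cv2.INTER_CUBIC); cv2.imwrite("pics/p2.png",cv2.convertScaleAbs(b,alpha=1.5))
E
```

```text
top red 44 [312.1 179.5] [0.6394 0.0193 0.012 ] [-0.0091 -0.0273]
top yel 837 [291.2 178.8] [0.6438 0.0842 0.    ] [0.0035 0.0366]
scene red 173 [305.9 216.9] [0.6387 0.0121 0.012 ] [-0.0107 -0.0343]
scene grn 113 [272.9 198.8] [ 0.655  -0.0912  0.012 ] [-0.0077 -0.1389]
scene yel 855 [324.1 233.4] [0.6381 0.0736 0.    ] [-0.0035  0.0268]
scene blue 307 [274.4 214.3] [ 0.6867 -0.0508  0.012 ] [ 0.0288 -0.1028]
scene blue 53 [302.8 232. ] [0.6767 0.0394 0.012 ] [ 0.0304 -0.0121]
```

View pics/p2.png

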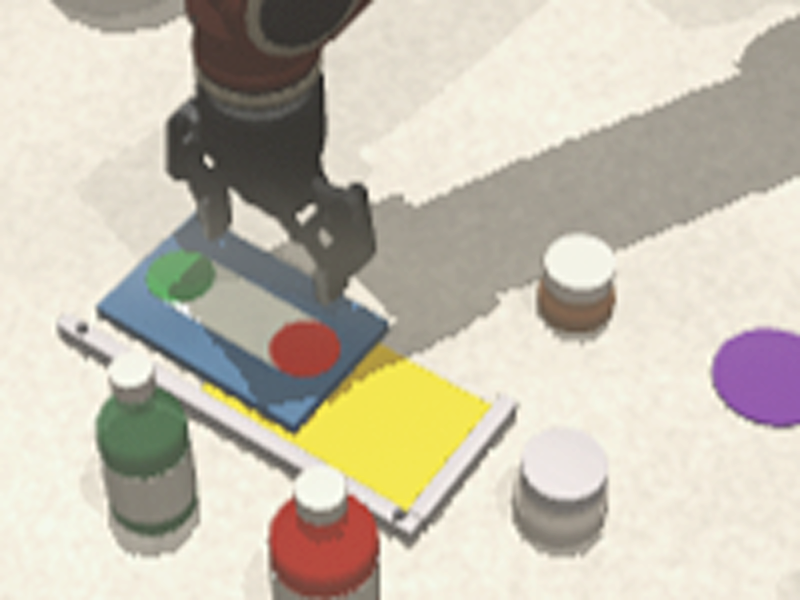

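The fingertips rode up onto the tile because they were too high, but the tile is square and about 10 mm short of the rail. I'll lift, back off, go lower and push again.

```bash

python3 -m pendant '[0,0,-0.06,0,0,0,1, -0.14,0,-0.06,0,0,0,1, -0.14,0,-0.06,0,0,0,1, -0.14,0,-0.02,0,0,0,1, -0.14,0,0.02,0,0,0,1]' |grep -E "pos|wrist"
python3 -m pendant '[0,0,0.01,0,0,0,1, 0,0,0.02,0,0,0,1, 0,0,0.02,0,0,0,1]' |grep -E "pos|wrist"
python3 spots.py; python3 -c "
from h import *
print(indock(bot.sense()['ee_pos']))"
```

```text
ee_pos: [0.5631, -0.0576, -0.0074]
wrist_force: [0.9, 0.0, -0.1]
ee_pos: [0.5628, -0.0574, -0.0131]
wrist_force: [0.4, -0.1, -0.4]
top red 98 [314.2 178.8] [0.6413 0.0127 0.012 ] [-0.0081 -0.0341]
top grn 105 [347.7 173.1] [ 0.6589 -0.0906  0.012 ] [-0.0038 -0.1387]
top yel 858 [291.7 178.9] [0.6435 0.0826 0.    ] [0.003 0.035]
top blue 307 [330.3 166.3] [ 0.6804 -0.0373  0.012 ] [ 0.0243 -0.0886]
scene red 176 [305.9 217. ] [0.6389 0.0123 0.012 ] [-0.0105 -0.0341]
scene grn 165 [274.7 198.6] [ 0.6515 -0.0882  0.012 ] [-0.0108 -0.1355]
scene yel 869 [324.  233.2] [0.6379 0.0733 0.    ] [-0.0037  0.0265]
scene blue 557 [286.8 219.6] [ 0.6769 -0.0164  0.012 ] [ 0.0235 -0.0674]
[-0.09484698 -0.09366634]
```

```bash

python3 -m pendant '[0.03,0,-0.006,0,0,0,1, 0.055,0,-0.006,0,0,0,1, 0.08,0,-0.006,0,0,0,1, 0.095,0,-0.006,0,0,0,1]' |grep -E "pos|wrist"
python3 -m pendant '[0.01,0,0,0,0,0,1, 0.02,0,0,0,0,0,1]' |grep -E "pos|wrist"
python3 -c "
from h import *
s=bot.sense();print(indock(s['ee_pos']),s['wrist_force'])"; python3 spots.py | grep -E "red|grn"
```

```text
ee_pos: [0.5906, -0.0537, -0.0115]
wrist_force: [-3.8, -0.6, 3.2]
ee_pos: [0.5959, -0.0529, -0.0117]
wrist_force: [-2.9, -1.0, 1.7]
[-0.06150226 -0.09338107] [-2.9453046  -0.99456178  1.659146  ]
top red 53 [312.1 176.3] [0.6494 0.0193 0.012 ] [ 0.0008 -0.0285]
scene red 174 [303.6 219.2] [0.6479 0.0131 0.012 ] [-0.0015 -0.0345]
scene grn 150 [271.4 201.1] [ 0.6628 -0.0883  0.012 ] [ 0.0004 -0.137 ]
```

```bash

for i in 1 ; do python3 -m pendant '[0.007,0,0,0,0,0,1, 0.014,0,0,0,0,0,1]' |grep -E "pos|wrist"
python3 -m pendant '[0.007,0,0,0,0,0,1, 0.014,0,0,0,0,0,1]' |grep -E "pos|wrist"; done
python3 -c "
from h import *
s=bot.sense();print(indock(s['ee_pos']),s['wrist_force'])"; python3 spots.py | grep -E "red|grn"
```

```text
ee_pos: [0.5995, -0.0526, -0.0117]
wrist_force: [-9.4, -1.9, 4.6]
ee_pos: [0.5998, -0.0528, -0.0118]
wrist_force: [-23.6, -5.5, 16.6]
[-0.05757934 -0.09378263] [-23.58996752  -5.54873371  16.60433682]
top red 47 [311.7 174.8] [0.6539 0.0203 0.012 ] [ 0.0053 -0.0281]
scene red 176 [302.7 220.1] [0.6512 0.0135 0.012 ] [ 0.0018 -0.0345]
scene grn 146 [270.3 202. ] [ 0.6669 -0.0881  0.012 ] [ 0.0044 -0.1373]
```

```bash

python3 -m pendant '[-0.03,0,0,0,0,0,1, -0.05,0,-0.05,0,0,-0.3,0.18, -0.05,0,-0.15,0,0,-0.6,0.18, -0.05,0,-0.2,0,0,-0.9,0.18, -0.05,0.2,-0.2,0,0,-1,0.18]' |grep -E "pos|wrist"
python3 -m pendant '[0,0,0,0,0,-0.3,0.18, 0,0,0,0,0,-0.6,0.18, 0,0,0,0,0,-0.9,0.18, 0,0,0,0,0,-1,0.18]' |grep -E "pos|wrist"
python3 -m pendant '[0,0,0,0,0,-0.3,0.18, 0,0,0,0,0,-0.6,0.18, 0,0,0,0,0,-0.9,0.18, 0,0,0,0,0,-1,0.18]' |grep -E "pos|wrist|open"
python3 -c "
from h import *
s=bot.sense();print(indock(s['ee_pos']),s['qpos'][5]);go([*dock(-.005,-.21),.03],97.3)"; python3 spots.py | grep -E "red|grn"
```

```text
ee_pos: [0.5986, -0.1004, 0.052]
wrist_force: [1.6, -0.7, -0.1]
ee_pos: [0.5967, -0.1036, 0.0489]
wrist_force: [-0.6, -0.7, -0.7]
ee_pos: [0.5968, -0.1035, 0.0489]
wrist_force: [0.1, 0.2, 0.1]
opening: 0.0505
[-0.06703858 -0.14363412] -0.42614658081620643
t 7.95 pos [ 0.5968 -0.1035  0.0489] yaw 97.51 tilt [ 0.002 -0.    -1.   ] F [0.1 0.2 0.1] op 0.0505 | shift [-0.222  0.206  0.064] rot 0.007
top red 112 [314.2 175.4] [0.652  0.0126 0.012 ] [ 0.0025 -0.0355]
scene red 177 [302.8 220.1] [0.6511 0.0135 0.012 ] [ 0.0017 -0.0344]
scene grn 112 [270.3 203.3] [ 0.6696 -0.0849  0.012 ] [ 0.0076 -0.1345]
```

```bash

python3 -m pendant '[-0.16,0,0,0,0,0,0.18, -0.222,0.1,0,0,0,0,0.18, -0.222,0.206,0.05,0,0,0,0.18, -0.222,0.206,0.1,0,0,0,0.18, -0.222,0.206,0.12,0,0,0,0.18]' |grep -E "pos|wrist"
python3 -m pendant '[0,0,0.01,0,0,0,0.18, 0,0,0.02,0,0,0,0.18, 0,0,0.02,0,0,0,0.18]' |grep -E "pos|wrist"
python3 -c "
from h import *
go([*dock(-.005,-.19),-.004],97.3)"; python3 spots.py | grep -E "red|grn"
```

```text
ee_pos: [0.6648, -0.1612, 0.0103]
wrist_force: [-0.9, 0.3, -0.3]
ee_pos: [0.6652, -0.1615, 0.0067]
wrist_force: [0.6, 0.3, -0.2]
t 8.85 pos [ 0.6652 -0.1615  0.0067] yaw 97.27 tilt [-0.  0. -1.] F [ 0.6  0.3 -0.2] op 0.0502 | shift [0.066 0.005 0.036] rot -0.001
top red 114 [314.3 175.5] [0.6519 0.0125 0.012 ] [ 0.0024 -0.0356]
top grn 138 [347.1 171.1] [ 0.6651 -0.0889  0.012 ] [ 0.0026 -0.1379]
scene red 177 [302.8 220.1] [0.6511 0.0135 0.012 ] [ 0.0017 -0.0344]
scene grn 159 [271.6 201.5] [ 0.6635 -0.0869  0.012 ] [ 0.0013 -0.1357]
```

```bash

python3 -m pendant '[0,0,0.013,0,0,0,0.18, 0,0,0.013,0,0,0,0.18]' |grep -E "pos|wrist"
python3 -m pendant '[0,0,0.01,0,0,0,0.18, 0,0,0.01,0,0,0,0.18]' |grep -E "pos|wrist"
python3 -m pendant '[0,0,0.007,0,0,0,0.18, 0,0,0.007,0,0,0,0.18]' |grep -E "pos|wrist"
```

```text
ee_pos: [0.6655, -0.1616, 0.0026]
wrist_force: [0.1, 0.6, 0.4]
ee_pos: [0.6654, -0.1616, -0.0008]
wrist_force: [0.5, -0.0, 0.4]
ee_pos: [0.6655, -0.1616, -0.0028]
wrist_force: [-0.1, -0.2, -0.2]
```

```bash

python3 -m pendant '[0.04,0,0,0,0,0,0.18, 0.08,0,0,0,0,0,0.18, 0.11,0,0,0,0,0,0.18, 0.14,0,0,0,0,0,0.18]' |grep -E "pos|wrist"
python3 -m pendant '[0.03,0,0,0,0,0,0.18, 0.06,0,0,0,0,0,0.18, 0.09,0,0,0,0,0,0.18]' |grep -E "pos|wrist"
python3 -c "
from h import *
s=bot.sense();print(indock(s['ee_pos']));go([*dock(-.005,-.091),-.003],97.3)"; python3 spots.py | grep -E "red|grn"
```

```text
ee_pos: [0.6601, -0.1193, -0.0024]
wrist_force: [-1.0, -3.0, -0.9]
ee_pos: [0.6568, -0.0926, -0.0024]
wrist_force: [-0.3, -2.4, -0.3]
[-0.00612042 -0.14050787]
t 10.25 pos [ 0.6568 -0.0926 -0.0024] yaw 97.29 tilt [-0. -0. -1.] F [-0.3 -2.4 -0.3] op 0.0502 | shift [0.165 0.004 0.002] rot -0.0
top red 109 [303.1 176.8] [0.6479 0.0469 0.012 ] [ 0.0028 -0.001 ]
scene red 186 [315.2 227. ] [0.6454 0.0507 0.012 ] [0.0008 0.0031]
scene grn 172 [282.8 208.5] [ 0.6597 -0.0491  0.012 ] [ 0.0023 -0.0977]
```

```bash

python3 -m pendant '[0.03,0,0,0,0,0,0.18, 0.06,0,0,0,0,0,0.18, 0.09,0,0,0,0,0,0.18, 0.115,0,0,0,0,0,0.18, 0.13,0,0,0,0,0,0.18]' |grep -E "pos|wrist"
python3 -m pendant '[0.008,0,0,0,0,0,0.18, 0.016,0,0,0,0,0,0.18]' |grep -E "pos|wrist"
python3 -m pendant '[0.008,0,0,0,0,0,0.18, 0.016,0,0,0,0,0,0.18]' |grep -E "pos|wrist"
python3 -c "
from h import *
s=bot.sense();print(indock(s['ee_pos']))"; python3 spots.py | grep -E "red|grn"
```

```text
ee_pos: [0.652, -0.0538, -0.0022]
wrist_force: [-0.8, -3.4, 0.2]
ee_pos: [0.6515, -0.0497, -0.0023]
wrist_force: [-1.5, -3.4, 0.6]
ee_pos: [0.6509, -0.0451, -0.0023]
wrist_force: [-0.1, -3.9, 1.6]
[-0.00594784 -0.09263871]
top red 107 [287.5 179.2] [0.6406 0.0951 0.012 ] [0.0017 0.0478]
top grn 41 [321.6 175.6] [ 0.6514 -0.0102  0.012 ] [-0.001 -0.058]
scene red 193 [331. 236.] [0.6388 0.0971 0.012 ] [0.0001 0.05  ]
scene grn 187 [297.3 217. ] [ 0.6535 -0.0033  0.012 ] [ 0.002  -0.0515]
```

```bash

python3 -m pendant '[0.006,0,0,0,0,0,0.18, 0.012,0,0,0,0,0,0.18]' |grep -E "pos|wrist"
python3 -m pendant '[0.005,0,0,0,0,0,0.18, 0.01,0,0,0,0,0,0.18]' |grep -E "pos|wrist"
python3 -c "
from h import *
s=bot.sense();print(indock(s['ee_pos']))"; python3 spots.py | grep -E "red|grn"
```

```text
ee_pos: [0.6504, -0.0416, -0.0023]
wrist_force: [-0.1, -3.6, 0.9]
ee_pos: [0.6501, -0.0387, -0.0023]
wrist_force: [-0.3, -7.7, 1.4]
[-0.00591681 -0.08619568]
top red 108 [285.2 179.6] [0.6394 0.102  0.012 ] [0.0014 0.0548]
top grn 46 [319.2 175.9] [ 0.6505 -0.0025  0.012 ] [-0.0009 -0.0503]
scene red 197 [333.  237.3] [0.6382 0.1031 0.012 ] [0.0003 0.056 ]
scene grn 195 [299.2 217.9] [0.6523 0.0023 0.012 ] [ 0.0015 -0.0457]
```

```bash

python3 -m pendant '[0.006,0,0,0,0,0,0.18, 0.01,0,0,0,0,0,0.18]' |grep -E "pos|wrist"
python3 -m pendant '[-0.04,0,0,0,0,0,0.18, -0.09,0,-0.02,0,0,0,0.18, -0.1,0,-0.15,0,0,0,0.18, -0.1,0,-0.3,0,0,0,0.18, -0.1,0.2,-0.3,0,0,0,0.18]' |grep -E "pos|wrist"
python3 spots.py; python3 -c "
from h import *
print(bot.sense()['qpos']);go([*dock(-.12,-0.0),.05],7.3)"
```

```text
ee_pos: [0.6503, -0.0385, -0.0021]
wrist_force: [1.9, -14.9, -1.2]
ee_pos: [0.7037, -0.0602, 0.0975]
wrist_force: [2.0, -0.4, 0.4]
top red 106 [285.3 179.5] [0.6396 0.1018 0.012 ] [0.0015 0.0545]
top blue 167 [287.6 167.8] [0.6762 0.095  0.012 ] [0.037  0.0431]
top blue 155 [288.6 190.7] [0.6048 0.0915 0.012 ] [-0.0343  0.0488]
scene red 197 [333.  237.3] [0.6382 0.1031 0.012 ] [0.0003 0.056 ]
scene grn 188 [299.1 218.1] [0.653  0.0026 0.012 ] [ 0.0022 -0.0455]
scene blue 202 [290.6 226.5] [0.6852 0.0058 0.012 ] [ 0.0346 -0.0464]
scene blue 161 [337.9 227.7] [0.6091 0.0926 0.012 ] [-0.0299  0.0493]
scene blue 119 [314.5 240.9] [0.676  0.0782 0.012 ] [0.0347 0.0265]
[-0.18860685  0.35516338  1.50961944  0.00203081  1.27053213 -0.31634529]
t 12.65 pos [ 0.7075 -0.059   0.09  ] yaw 97.28 tilt [ 0.007  0.001 -1.   ] F [-1.2 -1.  -0.1] op 0.0504 | shift [ 0.378 -0.563  0.129] rot 2.999
```

```bash

python3 -m pendant '[0.15,-0.14,0,0,0,0,0.18, 0.25,-0.28,0,0,0,0,0.18, 0.32,-0.42,0,0,0,0,0.18, 0.378,-0.56,0,0,0,0,0.18, 0.378,-0.563,0.1,0,0,0,0.18]' |grep -E "pos|wrist"
python3 -m pendant '[0,0,0.1,0,0,0,0.18, 0,0,0.19,0,0,0,0.18, 0,0,0.19,0,0,0,0.18]' |grep -E "pos|wrist"
python3 spots.py|grep top; python3 -c "
from h import *
print(indock(bot.sense()['ee_pos']));go([*dock(-.092,-0.0),-.002],97.3)"
```

```text
ee_pos: [0.519, 0.0337, 0.0606]
wrist_force: [1.6, -0.1, 0.2]
ee_pos: [0.5196, 0.0323, -0.0014]
wrist_force: [0.0, -0.5, 0.5]
top red 108 [285.2 179.6] [0.6394 0.102  0.012 ] [0.0014 0.0548]
top grn 146 [318.  174.6] [0.6547 0.001  0.012 ] [ 0.0037 -0.0474]
top blue 330 [300.7 166.2] [0.681  0.0543 0.012 ] [0.0366 0.0021]
top blue 254 [311.9 186.7] [0.6169 0.0201 0.012 ] [-0.0314 -0.0236]
top blue 42 [281.4 190.2] [0.6063 0.1138 0.012 ] [-0.03    0.0706]
[-0.12567218  0.00063151]
t 13.55 pos [ 5.203e-01  3.220e-02 -1.000e-04] yaw 97.25 tilt [-0.002  0.001 -1.   ] F [ 0.   0.1 -0. ] op 0.0502 | shift [-0.002  0.112  0.006] rot -0.002
```

```bash

python3 -m pendant '[0.06,0.04,0.006,0,0,0,0.18, 0.06,0.08,0.006,0,0,0,0.18, 0.06,0.1,0.006,0,0,0,0.18, 0.06,0.112,0.006,0,0,0,0.18]' |grep -E "pos|wrist"
python3 -m pendant '[0,0.007,0,0,0,0,0.18, 0,0.014,0,0,0,0,0.18]' |grep -E "pos|wrist"
python3 -m pendant '[0,0.007,0,0,0,0,0.18, 0,0.014,0,0,0,0,0.18]' |grep -E "pos|wrist"
python3 spots.py|grep -E "red|grn"
```

```text
ee_pos: [0.553, 0.0539, -0.0008]
wrist_force: [-0.2, 0.7, -0.1]
ee_pos: [0.5562, 0.0545, -0.0013]
wrist_force: [-0.4, 0.7, -0.8]
ee_pos: [0.558, 0.0548, -0.0015]
wrist_force: [-14.4, -4.0, 11.6]
top grn 111 [318.  173.1] [0.6594 0.0011 0.012 ] [ 0.0083 -0.0478]
scene red 197 [332.9 237.3] [0.6383 0.103  0.012 ] [0.0004 0.0559]
scene grn 195 [299.2 218. ] [0.6525 0.0025 0.012 ] [ 0.0017 -0.0456]
```

```bash

python3 -m pendant '[0,0.005,0,0,0,0,0.18, 0,0.005,0,0,0,0,0.18]' |grep -E "pos|wrist"
python3 spots.py|grep -E "scene (red|grn)"
python3 -m pendant '[0,-0.04,0,0,0,0,0.18, 0,-0.06,-0.05,0,0,0,0.18, 0,-0.06,-0.2,0,0,0,0.18, 0,-0.06,-0.35,0,0,0,0.18, 0,-0.06,-0.45,0,0,0,0.18]' |grep -E "pos|wrist"
python3 spots.py|grep -E "red|grn";python3 -c "
from h import *
print(bot.sense()['qpos']); go([.466,.368,.16],-48+90)"
```

```text
ee_pos: [0.5581, 0.0548, -0.0014]
wrist_force: [-14.9, -3.5, 13.5]
scene red 196 [332.9 237.2] [0.6383 0.1029 0.012 ] [0.0003 0.0558]
scene grn 194 [299.2 218. ] [0.6526 0.0025 0.012 ] [ 0.0018 -0.0456]
ee_pos: [0.5451, 0.0532, 0.1373]
wrist_force: [1.2, 1.4, 0.0]
top grn 52 [317.3 170.7] [0.6668 0.0032 0.012 ] [ 0.016  -0.0467]
scene red 197 [332.9 237.3] [0.6383 0.103  0.012 ] [0.0004 0.0559]
scene grn 194 [299.2 218. ] [0.6526 0.0025 0.012 ] [ 0.0018 -0.0456]
[-3.86182019e-02 -5.89074802e-02  1.88032215e+00  1.76010206e-04
  1.30844010e+00 -1.65879834e-01]
t 15.35 pos [0.5477 0.0531 0.1402] yaw 97.29 tilt [ 0.012 -0.    -1.   ] F [-0.6  0.6  0.5] op 0.0505 | shift [ 1.076 -0.136 -0.069] rot 1.843
```

```bash

python3 -m pendant '[0.15,-0.02,-0.08,0,0,-0.28,0.41, 0.31,-0.04,-0.1,0,0,-0.56,0.41, 0.47,-0.06,-0.1,0,0,-0.84,0.41, 0.63,-0.08,-0.1,0,0,-1,0.41, 0.78,-0.1,-0.1,0,0,-1,0.41]' |grep -E "pos|wrist"
python3 -c "
from h import *
go([.466,.368,.16],132)"
```

```text
ee_pos: [0.4832, 0.2832, 0.1627]
wrist_force: [0.8, 0.8, 0.2]
t 15.85 pos [0.4832 0.2832 0.1627] yaw 127.37 tilt [-0.001 -0.    -1.   ] F [0.8 0.8 0.2] op 0.0601 | shift [0.26  0.126 0.009] rot -0.154
```

```bash

python3 -m pendant '[0.13,0.06,0,0,0,-0.154,0.41, 0.26,0.126,0,0,0,-0.154,0.41, 0.26,0.126,0,0,0,-0.154,0.41]' |grep -E "pos|wrist"
python3 spots.py|grep -E "red|grn";python3 - <<'E'
from h import *
go([.466,.368,.071],132)
s=cam("scene");c=cam("top")
a=cv2.resize(s["bgr"][190:290,420:520],None,fx=4.5,fy=4.5,interpolation=cv2.INTER_CUBIC)
b=cv2.resize(c["bgr"][200:290,160:230],(350,450),interpolation=cv2.INTER_CUBIC)
cv2.imwrite("pics/g1.png",cv2.convertScaleAbs(np.hstack([a,b]),alpha=1.6))
E
```

```text
ee_pos: [0.4654, 0.3703, 0.1625]
wrist_force: [0.2, -0.2, -1.1]
top red 106 [285.1 179.6] [0.6394 0.1025 0.012 ] [0.0014 0.0553]
top grn 147 [318.  174.5] [0.6548 0.0011 0.012 ] [ 0.0038 -0.0473]
scene red 198 [332.9 237.3] [0.6383 0.1031 0.012 ] [0.0004 0.056 ]
scene grn 194 [299.2 218. ] [0.6526 0.0025 0.012 ] [ 0.0018 -0.0456]
t 16.25 pos [0.4665 0.3667 0.1623] yaw 132.01 tilt [-0.002 -0.001 -1.   ] F [ 0.3 -0.5 -1.1] op 0.0604 | shift [0.004 0.002 0.304] rot 0.0
```

View pics/g1.png

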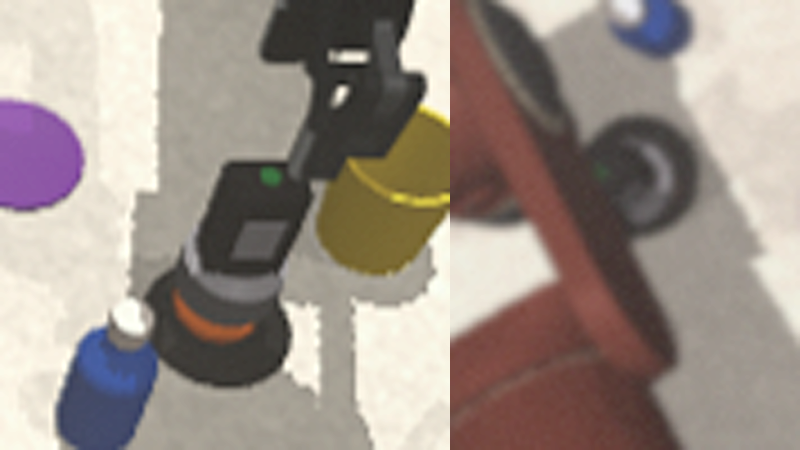

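The gripper hangs above the handle with its near finger at (300,175), lined up with the handle's wide faces and clear of the dropper and the cup. I'll descend slowly and watch the force.

```bash

python3 -m pendant '[0.002,0.002,0.07,0,0,0,0.41, 0.002,0.002,0.13,0,0,0,0.41, 0.002,0.002,0.18,0,0,0,0.41, 0.002,0.002,0.22,0,0,0,0.41]' |grep -E "pos|wrist"
python3 -m pendant '[0,0,0.04,0,0,0,0.41, 0,0,0.07,0,0,0,0.41, 0,0,0.084,0,0,0,0.41]' |grep -E "pos|wrist"
python3 -m pendant '[0,0,0,0,0,0,0.1, 0,0,0,0,0,0,0, 0,0,0,0,0,0,-0.1, 0,0,0,0,0,0,-0.2, 0,0,0,0,0,0,-0.3]' 20
python3 -c "
from h import *
go([.466,.368,.071],132)"
```

```text
ee_pos: [0.4675, 0.366, 0.0964]
wrist_force: [0.1, -0.7, 0.3]
ee_pos: [0.4672, 0.367, 0.0715]
wrist_force: [0.1, -0.5, -0.4]
time_s: 17.55
ee_pos: [0.4677, 0.3675, 0.0731]
tool_rot: [0.0, 0.407, 0.913, 0.0]
wrist_force: [0.1, -1.0, 0.7]
opening: 0.0299
gripper_force: 0.3
t 17.55 pos [0.4677 0.3675 0.0731] yaw 131.91 tilt [ 0.  0. -1.] F [ 0.1 -1.   0.7] op 0.0299 | shift [ 0.005 -0.003  0.007] rot -0.003
```

```bash

python3 -m pendant '[0,0,0,0,0,0,-0.4, 0,0,0,0,0,0,-0.6, 0,0,0,0,0,0,-1, 0,0,0,0,0,0,-1, 0,0,0,0,0,0,-1]' 60
python3 -m pendant '[0,0,0,0,0,0,-1, 0,0,-0.02,0,0,0,-1, 0,0,-0.04,0,0,0,-1, 0,0,-0.07,0,0,0,-1]'
```

```text
time_s: 18.05
ee_pos: [0.4676, 0.3674, 0.0727]
tool_rot: [0.0, 0.407, 0.913, 0.0]
wrist_force: [-0.2, -0.9, 0.2]
opening: 0.025
gripper_force: 60.1
time_s: 18.45
ee_pos: [0.4671, 0.367, 0.0935]
tool_rot: [-0.0, 0.408, 0.913, -0.001]
wrist_force: [0.2, 0.3, -1.7]
opening: 0.0255
gripper_force: 59.9
```

```bash

python3 -m pendant '[0,0,-0.1,0,0,0,-1, 0,0,-0.2,0,0,0,-1, 0,0,-0.24,0,0,0,-1, 0,0,-0.24,0,0,0,-1]' |grep -E "pos|wrist|open"
python3 -c "
from h import *
go([.6534,.0026,.16],131.9)"
```

```text
ee_pos: [0.469, 0.3682, 0.1687]
wrist_force: [-0.0, 0.5, -1.5]
opening: 0.0254
t 18.85 pos [0.469  0.3682 0.1687] yaw 131.9 tilt [ 0.005  0.003 -1.   ] F [-0.   0.5 -1.5] op 0.0254 | shift [-1.318 -0.357  0.029] rot 0.0
```

```bash

python3 -m pendant '[-0.1,-0.027,0,0,0,0,-1, -0.22,-0.06,0,0,0,0,-1, -0.34,-0.092,0,0,0,0,-1, -0.46,-0.125,0,0,0,0,-1, -0.58,-0.157,0,0,0,0,-1]' |grep -E "pos"
python3 -m pendant '[-0.12,-0.032,0,0,0,0,-1, -0.24,-0.065,0,0,0,0,-1, -0.36,-0.1,0,0,0,0,-1, -0.48,-0.13,0,0,0,0,-1, -0.6,-0.163,0,0,0,0,-1]' |grep -E "pos"
python3 -m pendant '[-0.07,-0.02,0,0,0,0,-1, -0.12,-0.034,0,0,0,0,-1, -0.12,-0.034,0,0,0,0,-1, -0.12,-0.034,0,0,0,0,-1]' |grep -E "pos"
python3 - <<'E'
from h import *
go([.6534,.0026,.096],131.9)
im=cam("scene"); p=bot.sense()["ee_pos"]; z=p[2]-.0707
print(proj(im,[p[0],p[1],z+.004]))
for lo,hi in(((3,100,30),(20,255,255)),):
  for ar,ce,m in blobs(im,lo,hi,(230,130,345,260),8):
    w=world(im,ce,z+.004)[0]; print(ar,ce.round(1),w.round(4)); ys,xs=np.nonzero(m); print(xs.min(),xs.max(),ys.min(),ys.max(), proj(im,[[p[0]+.022*np.cos(t),p[1]+.022*np.sin(t),zz] for t in np.linspace(0,6.28,30) for zz in(z,)]).round(0)[:, :].min(0), proj(im,[[p[0]+.022*np.cos(t),p[1]+.022*np.sin(t),z] for t in np.linspace(0,6.28,30)]).max(0))
E
```

```text
ee_pos: [0.548, 0.2047, 0.1633]
ee_pos: [0.6318, 0.0384, 0.1631]
ee_pos: [0.6484, 0.0071, 0.165]
t 20.25 pos [0.6484 0.0071 0.165 ] yaw 131.93 tilt [-0.001  0.001 -1.   ] F [ 0.1  0.5 -1.2] op 0.0256 | shift [-0.023  0.002  0.23 ] rot 0.001
[[300.17347819 195.41448263]]
56 [301.6 199.6] [0.6551 0.019  0.0985]
293 310 195 202 [291. 189.] [309.65432514 203.74654399]
```

```bash

python3 -m pendant '[-0.023,0.002,0.06,0,0,0,-1, -0.023,0.002,0.12,0,0,0,-1, -0.023,0.002,0.18,0,0,0,-1, -0.023,0.002,0.23,0,0,0,-1, -0.023,0.002,0.24,0,0,0,-1]' |grep -E "pos|wrist"
python3 -m pendant '[0,0,0,0,0,0,-1, 0,0,0,0,0,0,-1]' |grep -E "pos|wrist"
python3 -c "
from h import *
go([.6534,.0026,.0765],131.9)"
```

```text
ee_pos: [0.6515, 0.0018, 0.0892]
wrist_force: [-0.1, 0.6, -2.4]
ee_pos: [0.6546, 0.0014, 0.0944]
wrist_force: [-0.2, 0.7, -2.3]
t 21.0 pos [0.6546 0.0014 0.0944] yaw 131.91 tilt [ 0.001 -0.    -1.   ] F [-0.2  0.7 -2.3] op 0.0256 | shift [ 0.006 -0.     0.06 ] rot 0.0
```

```bash

python3 -m pendant '[0.003,0,0.01,0,0,0,-1, 0.003,0,0.02,0,0,0,-1, 0.003,0,0.025,0,0,0,-1, 0.003,0,0.025,0,0,0,-1, 0.003,0,0.025,0,0,0,-1]' |grep -E "pos|wrist"
python3 -m pendant '[0,0,0.007,0,0,0,-1, 0,0,0.014,0,0,0,-1, 0,0,0.014,0,0,0,-1, 0,0,0.014,0,0,0,-1]' |grep -E "pos|wrist"
python3 -c "
from h import *
go([.6534,.0026,.0765],131.9)"
```

```text
ee_pos: [0.6534, 0.0021, 0.0861]
wrist_force: [-0.0, -0.9, -1.4]
ee_pos: [0.6536, 0.0021, 0.0822]
wrist_force: [0.1, -1.3, 0.0]
t 21.9 pos [0.6536 0.0021 0.0822] yaw 131.91 tilt [ 0. -0. -1.] F [ 0.1 -1.3  0. ] op 0.0253 | shift [0.002 0.001 0.019] rot 0.0
```

```bash

python3 -m pendant '[0,0,0.007,0,0,0,-1, 0,0,0.007,0,0,0,-1, 0,0,0.007,0,0,0,-1]' |grep -E "pos|wrist"
python3 -m pendant '[0,0,0.007,0,0,0,-1, 0,0,0.007,0,0,0,-1, 0,0,0.007,0,0,0,-1]' |grep -E "pos|wrist"
python3 -c "
from h import *
import time
print([bot.sense()['wrist_force'][2].round(1) for i in range(3)])
go([.6396,.1015,.0765],131.9)"
```

```text
ee_pos: [0.6537, 0.002, 0.0802]
wrist_force: [-0.7, -0.2, 0.7]
ee_pos: [0.6537, 0.002, 0.0781]
wrist_force: [0.6, -1.0, 3.1]
[np.float64(3.1), np.float64(3.1), np.float64(3.1)]
t 22.5 pos [0.6537 0.002  0.0781] yaw 131.9 tilt [ 0.001 -0.    -1.   ] F [ 0.6 -1.   3.1] op 0.0257 | shift [0.278 0.186 0.005] rot 0.0
```

```bash

for i in 1 2 3 4; do python3 -m pendant '[0,0,0.002,0,0,0,-1]' |grep -E "pos|wrist"; done
```

```text
ee_pos: [0.6537, 0.002, 0.0775]
wrist_force: [0.1, 0.4, 3.4]
ee_pos: [0.6537, 0.0021, 0.0769]
wrist_force: [-0.1, -0.5, 3.8]
ee_pos: [0.6537, 0.002, 0.0763]
wrist_force: [-0.2, -0.4, 3.7]
ee_pos: [0.6537, 0.0021, 0.0756]
wrist_force: [0.8, 0.8, 4.5]
```

```bash

python3 -m pendant '[0.01,0.007,-0.004,0,0,0,-1, 0.028,0.019,-0.004,0,0,0,-1, 0.05,0.034,-0.004,0,0,0,-1, 0.072,0.048,-0.004,0,0,0,-1, 0.094,0.063,-0.004,0,0,0,-1]' |grep -E "pos|wrist"
python3 -c "
from h import *
go([.6396,.1015,.0768],131.9)"
```

```text
ee_pos: [0.6484, 0.0365, 0.0765]
wrist_force: [0.5, -1.9, 3.5]
t 23.4 pos [0.6484 0.0365 0.0765] yaw 131.92 tilt [-0. -0. -1.] F [ 0.5 -1.9  3.5] op 0.0253 | shift [ 0.181  0.123 -0.001] rot 0.001
```

```bash

python3 -m pendant '[0.02,0.014,0,0,0,0,-1, 0.042,0.029,0,0,0,0,-1, 0.064,0.043,0,0,0,0,-1, 0.086,0.058,0,0,0,0,-1, 0.108,0.073,0,0,0,0,-1]' |grep -E "pos|wrist"
python3 -m pendant '[0.02,0.014,0,0,0,0,-1, 0.042,0.029,0,0,0,0,-1, 0.06,0.041,0,0,0,0,-1, 0.07,0.048,0,0,0,0,-1, 0.07,0.048,0,0,0,0,-1]' |grep -E "pos|wrist"
python3 -m pendant '[0,0,0,0,0,0,-1, 0,0,0,0,0,0,-1, 0,0,0,0,0,0,-1]' |grep -E "pos|wrist|open"
python3 spots.py | grep -E "grn"
python3 -c "
from h import *
go([.471,.3726,.165],131.9)"
```

```text
ee_pos: [0.6432, 0.0751, 0.0765]
wrist_force: [0.7, -2.7, 3.8]
ee_pos: [0.6399, 0.1006, 0.0765]
wrist_force: [-0.8, 0.6, 3.2]
ee_pos: [0.6399, 0.1003, 0.0765]
wrist_force: [-0.3, 2.5, 3.5]
opening: 0.0254
top grn 145 [318.  174.5] [0.6547 0.0009 0.012 ] [ 0.0037 -0.0475]
scene grn 191 [299.1 218. ] [0.6529 0.0024 0.012 ] [ 0.0021 -0.0458]
t 24.8 pos [0.6399 0.1    0.0765] yaw 131.89 tilt [-0.     0.001 -1.   ] F [-0.1  2.5  3.9] op 0.0257 | shift [ 1.053  0.188 -0.294] rot -0.0
```

```bash

python3 -m pendant '[0,0,-0.05,0,0,0,-1, 0,0,-0.13,0,0,0,-1, 0,0,-0.23,0,0,0,-1, 0,0,-0.3,0,0,0,-1, 0,0,-0.3,0,0,0,-1]' |grep -E "pos|wrist"
python3 -m pendant '[0.08,0.014,0,0,0,0,-1, 0.2,0.035,0,0,0,0,-1, 0.32,0.056,0,0,0,0,-1, 0.44,0.077,0,0,0,0,-1, 0.56,0.098,0,0,0,0,-1]' |grep -E "pos|wrist"
python3 -m pendant '[0.12,0.022,0,0,0,0,-1, 0.24,0.045,0,0,0,0,-1, 0.36,0.065,0,0,0,0,-1, 0.44,0.08,0,0,0,0,-1, 0.48,0.086,0,0,0,0,-1]' |grep -E "pos|wrist"
python3 -m pendant '[0,0,0,0,0,0,-1, 0,0,0,0,0,0,-1]' |grep -E "pos|wrist"
python3 -c "
from h import *
go([.473,.3715,.0735],131.9)"
python3 spots.py | grep -E "red|grn"
```

```text
ee_pos: [0.6419, 0.0992, 0.1707]
wrist_force: [1.4, 0.2, -0.5]
ee_pos: [0.5476, 0.2445, 0.1641]
wrist_force: [0.1, 0.2, -1.4]
ee_pos: [0.4705, 0.3694, 0.1643]
wrist_force: [-0.3, -0.7, -1.7]
ee_pos: [0.4728, 0.3678, 0.1656]
wrist_force: [-0.5, -0.1, -1.5]
t 26.5 pos [0.4728 0.3678 0.1656] yaw 131.89 tilt [-0.001 -0.002 -1.   ] F [-0.5 -0.1 -1.5] op 0.0253 | shift [0.009 0.009 0.307] rot -0.0
top red 107 [285.  179.5] [0.6395 0.1026 0.012 ] [0.0016 0.0553]
top grn 146 [318.  174.5] [0.6549 0.001  0.012 ] [ 0.0039 -0.0474]
scene red 198 [332.9 237.3] [0.6383 0.1031 0.012 ] [0.0004 0.056 ]
scene grn 194 [299.2 218. ] [0.6526 0.0025 0.012 ] [ 0.0018 -0.0456]
```

```bash

python3 -m pendant '[0.009,0.009,0.06,0,0,0,-1, 0.009,0.009,0.12,0,0,0,-1, 0.009,0.009,0.18,0,0,0,-1, 0.009,0.009,0.22,0,0,0,-1, 0.009,0.009,0.24,0,0,0,-1]' |grep -E "pos|wrist"
python3 -m pendant '[0,0,0.01,0,0,0,-1, 0,0,0.02,0,0,0,-1, 0,0,0.03,0,0,0,-1, 0,0,0.036,0,0,0,-1, 0,0,0.036,0,0,0,-1]' |grep -E "pos|wrist"
python3 -c "
from h import *
go([.473,.3715,.0725],131.9)"
```

```text
ee_pos: [0.4728, 0.3714, 0.093]
wrist_force: [0.3, 0.1, -2.0]
ee_pos: [0.4729, 0.3726, 0.0838]
wrist_force: [0.0, -0.2, -2.1]
t 27.6 pos [0.4729 0.3726 0.0838] yaw 131.91 tilt [ 0.  0. -1.] F [ 0.  -0.2 -2.1] op 0.0254 | shift [-0.003 -0.002  0.038] rot 0.0
```

```bash

python3 -m pendant '[-0.003,-0.002,0.01,0,0,0,-1, -0.003,-0.002,0.02,0,0,0,-1, -0.003,-0.002,0.028,0,0,0,-1, -0.003,-0.002,0.034,0,0,0,-1, -0.003,-0.002,0.034,0,0,0,-1]' |grep -E "pos|wrist"
python3 -m pendant '[0,0,0.003,0,0,0,-1, 0,0,0.003,0,0,0,-1, 0,0,0.003,0,0,0,-1]' |grep -E "pos|wrist"
```

```text
ee_pos: [0.473, 0.3715, 0.0734]
wrist_force: [0.8, -0.1, -0.2]
ee_pos: [0.4732, 0.3715, 0.0729]
wrist_force: [-0.7, -0.0, -0.1]
```

```bash

python3 -m pendant '[0,0,0,0,0,0,-0.35, 0,0,0,0,0,0,-0.25, 0,0,0,0,0,0,-0.1, 0,0,0,0,0,0,0.1, 0,0,0,0,0,0,0.3]' 20 |grep -E "pos|wrist|open|grip"
python3 -m pendant '[0,0,0,0,0,0,0.45, 0,0,-0.03,0,0,0,0.45, 0,0,-0.09,0,0,0,0.45, 0,0,-0.18,0,0,0,0.45, 0,0,-0.28,0,0,0,0.45]' |grep -E "pos|wrist|open"
python3 -m pendant '[0,0,-0.1,0,0,0,0.45, -0.16,0,-0.15,0,0,0,0.45, -0.32,0,-0.15,0,0,0,0.45, -0.48,0,-0.15,0,0,0,0.45, -0.6,0,-0.15,0,0,0,0.45]' |grep -E "pos|wrist"
python3 -m pendant '[-0.16,-0.1,0,0,0,0,0.45, -0.32,-0.2,0,0,0,0,0.45, -0.48,-0.2,0,0,0,0,0.45, -0.6,-0.2,0,0,0,0,0.45, -0.6,-0.2,0,0,0,0,0.45]' |grep -E "pos|wrist"
python3 f2.py; python3 spots.py|grep -E "red|grn"
python3 - <<'E'
from h import *
s=cam("scene");c=cam("top")
for im,bx in((c,(170,205,235,290)),(s,(440,210,500,290))):
  for ar,ce,m in blobs(im,(45,70,40),(85,255,255),bx,3): print("led",ar,ce,world(im,ce,.118))
for ar,ce,m in blobs(s,(3,100,30),(20,255,255),(440,210,500,290),5): print("orange",ar,ce,world(s,ce,.008))
E
```

```text
ee_pos: [0.4731, 0.3715, 0.0726]
wrist_force: [0.0, 0.9, -0.0]
opening: 0.0556
gripper_force: 0.0
ee_pos: [0.4726, 0.3712, 0.1572]
wrist_force: [0.4, 0.6, -0.1]
opening: 0.062
ee_pos: [0.595, 0.2355, 0.203]
wrist_force: [-0.5, 1.4, -0.6]
ee_pos: [0.6713, 0.0587, 0.2022]
wrist_force: [0.1, -0.6, -0.9]
[[0.4705, 0.3482, 0.118], [0.4458, 0.3746, 0.118], [0.4573, 0.3865, 0.118], [0.4625, 0.3675, 0.118]]
[[0.4611, 0.3836, 0.118], [0.4645, 0.3667, 0.118]]
[ 0.46339501  0.36571714 -0.86905983] -49.79346018952302 [3.04 1.98 1.68 2.08 2.23]
top grn 52 [321.6 174.9] [ 0.6535 -0.0101  0.012 ] [ 0.0011 -0.0582]
scene red 200 [332.8 237.2] [0.6383 0.1027 0.012 ] [0.0004 0.0556]
scene grn 194 [299.2 218. ] [0.6526 0.0025 0.012 ] [ 0.0018 -0.0456]
led 9 [187. 232.] [[0.47242268 0.37204084 0.118     ]]
led 20 [480.15 232.15] [[0.4701588  0.37268965 0.118     ]]
orange 70 [466.22857143 265.22857143] [[0.48479703 0.37695327 0.008     ]]
```

The handpiece stands upright on the pad: the LED is at (0.471, 0.372) and the pad centre is at (0.471, 0.373). The tile hasn't moved since the nudge and the arm is clear, so I'm handing in.

```bash
python3 -c "
from bench import ticket
print(ticket.finish_job())"
```

```text
the job is handed in; nothing more can be done
None
```

The job is handed in, with no verdict returned: the tile sits against both rails (about 1° off square), the stroke from green to red was done in one go with the head about halfway in (judged from wrist force and height), and the handpiece stands upright within a few mm of its pad's centre; early in the +x push the fingers rode up onto the tile, so I lifted off and pushed again from lower.

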